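Steady the rocking sharpening stand

TASK

The small sharpening stand rocks because its two feet with wing knobs are screwed up too far, and its stone has been left standing on its narrow edge. Lay the stone on a broad face, wholly on the stand's rubber mat, and screw the two feet down until the stand is level and all four feet bear on the worktop, so that it no longer rocks. Leave the stand where it is, and do not disturb the jar, the brass knob and the glue bottle around it.

Things in the scene. Friction and masses are not known exactly. Their poses are not given: they have to be found in the camera images.
- stand: Sharpening stand, loose, 2.8 kg. Steel plate 170 x 170 mm, underside z = 24, top z = 34 mm; rubber mat 120 (x) x 84 (y) mm on its middle, top z = 37 mm. Origin: its centre at the height of the fixed feet's soles (on the worktop when level). Feet at x, y = +-65 mm: screw feet at (65, 65) and (-65, -65), fixed feet at the other two corners. At first it leans onto one screw foot. z: plate normal, up.
- mat_centre (a point): Centre of the top of the rubber mat, 37 mm above the stand's origin; axes as the stand's.
- knob_1_grip (a point): Centre of the black wing knob over the screw foot at (65, 65) mm of the stand: a bar 42 mm long (its x), 12 mm thick (its y: grip across it), 18 mm high, hub of 17 mm diameter. With the foot right, the stand level, this point is 65 mm over the worktop and the knob's underside 20 mm above the plate; a foot too far up has its knob higher above the plate. Sinks as it is turned clockwise.
- knob_2_grip (a point): The same over the screw foot at (-65, -65) mm of the stand. The stone on edge stands close to this knob and leaves no room for fingers to turn it.
- knob_1 (a joint): Turn of knob 1 in rad, growing clockwise seen from above, which screws the foot down 16 mm a turn (2.55 mm a rad). 0: its sole is level with the fixed feet's, which is right. Starts between -2.4 and -1.0 (foot 2.5 to 6 mm too short); range +-3.6. Turns at about 0.05 N m and stays where it is left.
- knob_2 (a joint): The same for knob 2.
- foot_1: Screw foot below knob 1: origin at the lowest point of its sole (domed rubber, 23 mm across, giving about 1 mm under its share of the weight); slides along the stand's z with the knob and does not turn.
- foot_2: The same below knob 2.
- fixed_foot_1: Fixed foot at (65, -65) mm of the stand, with a low steel hexagon head on the plate (top at z = 43 mm of the stand); origin at the lowest point of its domed rubber sole.
- fixed_foot_2: The same at (-65, 65) mm of the stand.
- stone_centre (a point): Centre of the two-layer sharpening stone (grey, reddish), loose, 0.22 kg, 100 (its x) x 40 (its y) x 18 mm (its z). At first it stands on a long narrow edge on the mat, about 28 mm to the stand's -y side: its x roughly the stand's x, its y up, centre 57 mm above the stand's origin. Tipped to the stand's +y it lands on the mat, to -y it misses. Lying right, its centre is 46 mm above the origin.
- jar: Glass screw-top jar with green lid, 67 mm diameter, 95 mm high, beyond the corner of knob 1; origin at the centre of its underside. Leave alone.
- brass_knob: Spare brass door knob, 56 mm diameter, 46 mm high, beyond the corner of knob 2; origin at the centre of its underside. Leave alone.
- bottle: Glue bottle, 41 x 62 mm and 200 mm high, red tip, beyond the corner of fixed foot 1; origin at the centre of its underside. Leave alone.
Not all that is in view belongs to the job. Of the things that look like the part that bears stone_centre, the smaller one is meant.

How it is judged:
At the end, for the whole second after the job is handed in: The stand is level within 0.013 rad (0.75 degrees) with each of the four feet pressing on the worktop with more than 0.7 N, the stone lies flat on a broad face wholly on the mat (its centre within 13 mm of the mat's centre along the stand's x and 24 mm along y), and all is at rest (angle between stand's own z axis and vertical below 0.013 rad and contact force between each of foot_1, foot_2, fixed_foot_1, fixed_foot_2 and anything else above 0.7 N and angle between the z axis of stone_centre and the z axis of stand, either way round below 0.06 rad and x of stone_centre in the frame of stand between -0.013 and 0.013 m and y of stone_centre in the frame of stand between -0.024 and 0.024 m and z of stone_centre in the frame of stand below 0.049 m and linear speed of stand below 0.01 m/s and velocity of joint each of knob_1, knob_2 below 0.1 rad/s); the robot touches nothing.
It fails at once if the stand is shifted more than 40 mm (distance of mat_centre from where it was at the start of the episode above 0.04 m).
It fails at once if the jar is moved more than 25 mm or tilted over (distance of jar from where it was at the start of the episode above 0.025 m or angle between jar's own z axis and vertical above 0.4 rad).
It fails at once if the brass knob is moved more than 25 mm or tilted over (distance of brass_knob from where it was at the start of the episode above 0.025 m or angle between brass_knob's own z axis and vertical above 0.4 rad).
It fails at once if the glue bottle is moved more than 25 mm or tilted over (distance of bottle from where it was at the start of the episode above 0.025 m or angle between bottle's own z axis and vertical above 0.4 rad).
It also fails if it takes over 58 s, if anything falls off the work surface, if the arm or the gripper's body presses on something with over 40 N, if the wrist force passes 120 N, or if a joint passes its speed limit or range.

ROBOT

A 6-joint arm with a two-finger parallel gripper is mounted at the origin on a cart in front of the work surface, level with it; the furniture and walls round the work are solid. World frame = base frame: x ahead of the robot, y to its left, z up, the work surface at z = 0. Lengths are in m, angles in rad, forces in N, time in s.
With the tool pointing down it reaches from about 0.35 to 0.8 m from the base axis. Payload 7.3 kg.
Tool frame: the origin (TCP) lies between the finger pads; the fingertips stand 25 mm ahead of it and the grasp point (between the pads) lies 6 mm ahead of it (r.tip_extent is the distance from the TCP to the fingertips, in m); z points along the fingers, y is the line along which they close (so a half turn about z gives the same grasp; the last joint's range is limited). The gripper opens to 85 mm and grips with 20 to 120 N. Pads are 22 mm wide; open, the fingers measure 114 mm over their backs; the gripper's body (76 mm by 85 mm) begins 54 mm behind the grasp point. The pads swing forward as they close: fully open they stand 13 mm farther back than shut.
Start: joints at [-1.387, 0.342, 1.524, -0, 1.275, -0.146], TCP at [0.17, -0.497, 0.256] pointing down, gripper open.
Joint ranges: [-2.53, 2.53], [-0.77, 2.02], [0.04, 2.7], [-1, 4.14], [0.28, 2.66], [-3.11, 3.11]. Speed limits (rad/s): [2.57, 2.57, 3.14, 3.14, 3.14, 3.14].

INTERFACE

Orientations are given as a unit quaternion [x, y, z, w].
In Python, from workcell import r, command_gripper, optics gives the robot as it stands. The module is installed in compiled form; this text tells all that it offers. Calls block until the motion is done:
- r.reach(position, orientation): joint-space move of the TCP to a pose.
- r.move_straight(position, orientation=None, speed=0.15, max_force=None): straight line of the TCP; orientation=None keeps the orientation; speed is the mean speed in m/s. With max_force (N) it stops when the force on the tool has changed by that much, and returns True; else False.
- r.movej(angles): joint-space move.
- command_gripper(opening, force=None): finger opening in m; force is the grip in N (None keeps the last); returns when the fingers have stopped.
- r.hold(seconds).
- r.solve_ik(position, orientation): joint angles nearest the present ones, or None.
- r.read_state(): the state.
- optics.get_image(name): name is "scene" or "top" or "wrist"; returns (picture, depth): 480x640x3 uint8, red, green, blue; 480x640 float32, m along the optical axis (not along the pixel's ray), 0 where there is no reading.
- optics.camera_model(name): a dict with "K" (3x3 intrinsics, pixels), "R" (3x3) and "t" (3): a world point X has camera coordinates R X + t; the wrist camera has in their place "tool_from_camera" (4x4, takes a point from camera to tool coordinates, whose origin is the TCP and whose axes are the flange's). Camera axes: x right, y down, z forward; pixel columns grow to the right and rows downward; lengths in m; the calibration is good to about 2 mm. A picture is of the moment at which its call begins: read the wrist's pose just before it. camera_model takes no time and is no camera call.
A pose or a line that the arm cannot do raises r.PlanningError and nothing moves.
- r.finish_job(): hands the job in; it is judged then, once.
The state is a dict: "time_s": time; "joint_positions": joint angles; "dq": joint speeds; "tau": joint torques, N m; "eef_pos": TCP position; "eef_rot": TCP orientation; "contact_force": force on the tool from outside, world axes, zero at the start; "torque": the same for the moment, N m; "grip_width": finger opening in m; "grip_force": force on a finger pad.
Only numpy, scipy, OpenCV 4.12 (cv2) and the standard library are available. Lean on these libraries where they do the work, as an engineer would, in place of code of your own. Each camera call takes 0.05 s, during which the arm holds its last target. There are 200 camera calls.

## Working session

There is one attempt and no reset: what is moved stays moved. The work goes in short steps, each a Python script; the robot and the scene stay as the last script left them, time stands still between calls to the robot, and variables do not carry over. Pictures are saved under pics/ and viewed, at most 10 in all, crops included, and the job is handed in when it is done.

```bash
mkdir -p pics; cat > h.py <<'E'
import numpy as np, cv2
from scipy.spatial.transform import Rotation as Ro
from workcell import r, command_gripper, optics
def cloud(name):
    s=r.read_state(); im,d=optics.get_image(name); c=optics.camera_model(name); K=c["K"]
    v,u=np.mgrid[:480,:640]
    P=np.stack([(u-K[0,2])/K[0,0]*d,(v-K[1,2])/K[1,1]*d,d],-1)
    if name=="wrist":
        T=np.array(c["tool_from_camera"]); P=P@T[:3,:3].T+T[:3,3]
        P=P@Ro.from_quat(s["eef_rot"]).as_matrix().T+s["eef_pos"]
    else: P=(P-c["t"])@np.array(c["R"])
    P[d==0]=np.nan
    return im,P
def save(im,f): cv2.imwrite("pics/"+f,np.ascontiguousarray(im[...,::-1]))
def quat(yaw): # tool down, tool y axis at angle yaw in world
    y=np.array([np.cos(yaw),np.sin(yaw),0]); z=np.array([0,0,-1.]); x=np.cross(y,z)
    return Ro.from_matrix(np.stack([x,y,z],1)).as_quat()
E
python3 - <<'E'
from h import *
for n in("top","scene"):
    im,P=cloud(n); save(im,n+"0.png"); np.save(n+"0.npy",P)
s=r.read_state(); print(s["time_s"],s["eef_rot"],optics.camera_model("top"))
E
```

```text
0.1 [ 9.86436339e-01  1.64142770e-01 -1.01407628e-05 -7.06850921e-04] {'K': array([[500.80094216,   0.        , 318.27563372],
       [  0.        , 500.80094216, 241.76261993],
       [  0.        ,   0.        ,   1.        ]]), 'R': array([[-0.11754077, -0.99305919, -0.00419603],
       [-0.97204693,  0.11591643, -0.20417673],
       [ 0.20324597, -0.01992036, -0.97892505]]), 't': array([9.27425714e-05, 5.72022362e-01, 9.63428460e-01])}
```

View pics/top0.png

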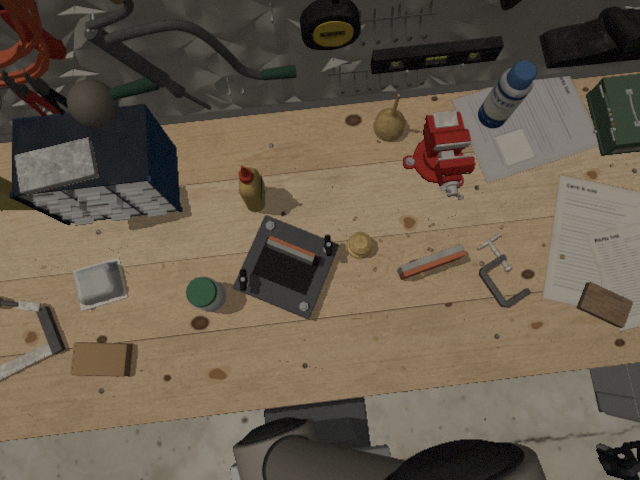

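View pics/scene0.png

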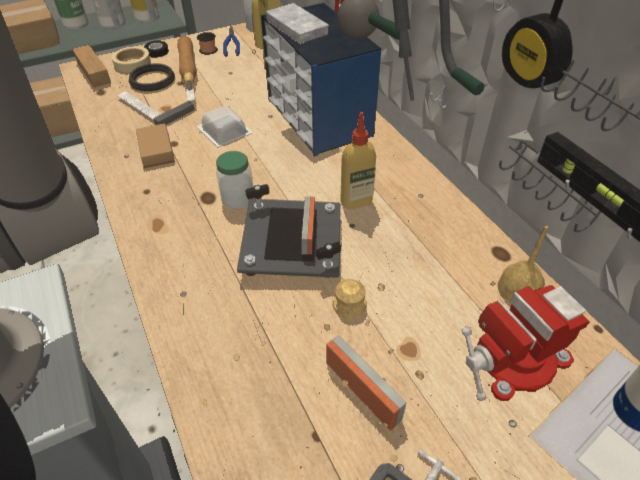

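The top view shows the stand at about (288,267). Knob 1 is at (243,280) by the jar, knob 2 at (328,244) by the brass knob, and the fixed feet are at (270,225) and (304,308). The stone stands on edge at (292,249). The larger look-alike lies at (432,262).

```bash
python3 - <<'E'
from h import *
P=np.load("top00.npy") if 0 else np.load("top0.npy")
for n,(u,v) in dict(k1=(243,274),k2=(328,240),f1=(270,225),f2=(304,308),stone=(291,243),jar=(203,291),brass=(359,243),bottle=(247,174)).items():
    print(n,np.round(np.nanmedian(P[v-2:v+3,u-2:u+3].reshape(-1,3),0),3))
w=np.isfinite(P[...,2])&(P[...,2]>.02)&(P[...,2]<.045)
m=np.zeros((480,640),bool);m[215:322,232:342]=1
m&=w
n,l,st,c=cv2.connectedComponentsWithStats(m.astype(np.uint8)); i=l[285,285]
Q=P[l==i]; print(st[i],cv2.minAreaRect((Q[:,:2]*1000).astype(np.float32)))
A=np.c_[Q[:,:2]-Q[:,:2].mean(0),np.ones(len(Q))]; print(np.linalg.lstsq(A,Q[:,2],rcond=None)[0])
c,f=np.array([.5,.08]),0
print(optics.camera_model("wrist"))
E
```

```text
k1 [0.516 0.088 0.083]
k2 [ 0.567 -0.087  0.073]
f1 [0.619 0.028 0.04 ]
f2 [ 0.439 -0.023  0.039]
stone [ 0.577 -0.011  0.033]
jar [0.491 0.166 0.095]
brass [ 0.558 -0.151  0.045]
bottle [0.689 0.052 0.169]
[ 233  215  106  104 5738] ((532.3902587890625, 3.9029388427734375), (170.36114501953125, 170.26187133789062), 61.237327575683594)
[-0.01447367  0.05098635  0.03399753]
{'K': array([[411.75449468,   0.        , 320.07819347],
       [  0.        , 411.75449468, 237.40174892],
       [  0.        ,   0.        ,   1.        ]]), 'tool_from_camera': array([[-1.97993259e-05, -9.48945475e-01, -3.15440144e-01,
         8.05255381e-02],
       [ 9.99999413e-01, -3.60463408e-04,  1.02162268e-03,
        -4.22902329e-04],
       [-1.08316885e-03, -3.15439939e-01,  9.48944926e-01,
        -1.15679892e-01],
       [ 0.00000000e+00,  0.00000000e+00,  0.00000000e+00,
         1.00000000e+00]])}
```

```bash
cat >> h.py <<'E'
C=np.array([.5324,.0039]); YAW=np.deg2rad(61.24)
ex=np.array([np.cos(YAW),np.sin(YAW)]); ey=np.array([-ex[1],ex[0]])
def W(x,y,z): return [*(C+ex*x+ey*y),z]
def meas(P):
    """report plate pose, knobs, stone in a stand frame fitted to the plate"""
    xy=P[...,:2]-C; X=np.stack([xy@ex,xy@ey,P[...,2]],-1).reshape(-1,3)
    X=X[np.isfinite(X).all(1)]; X=X[(abs(X[:,:2])<.1).all(1)&(X[:,2]>.015)]
    # plate surface outside mat, robust plane fit
    m=(abs(X[:,:2])<.09).all(1)&(X[:,2]<.05)&((abs(X[:,0])>.063)|(abs(X[:,1])>.045))
    q=X[m]; 
    for t in(.008,.003,.002):
        A=np.c_[q[:,:2],np.ones(len(q))]; p=np.linalg.lstsq(A,q[:,2],rcond=None)[0]
        q=q[abs(A@p-q[:,2])<t]
        h=X[:,2]-np.c_[X[:,:2],np.ones(len(X))]@p
        q=X[(abs(h)<t)&((abs(X[:,0])>.063)|(abs(X[:,1])>.045))]
    r_=cv2.minAreaRect((q[:,:2]*1000).astype(np.float32))
    print("plate slope",p.round(4),"tilt",np.hypot(*p[:2]).round(4),"rect",np.round(np.r_[r_[0],r_[1],r_[2]],1))
    out={}
    for n,s in(("k1",1),("k2",-1)):
        k=X[(np.hypot(X[:,0]-s*.065,X[:,1]-s*.065)<.026)&(h>.015)]; hk=h[(np.hypot(X[:,0]-s*.065,X[:,1]-s*.065)<.026)&(h>.015)]
        if len(k)<30: print(n,"few");continue
        top=np.percentile(hk,90); t=k[abs(hk-top)<.004]
        rc=cv2.minAreaRect((t[:,:2]*1000).astype(np.float32)); bx=cv2.boxPoints(rc); e=[bx[1]-bx[0],bx[2]-bx[1]]; e=max(e,key=np.linalg.norm)
        a=np.arctan2(e[1],e[0]); ht=np.median(hk[abs(hk-top)<.002])
        out[n]=(np.array(rc[0])/1000,a,ht); print(n,"ctr",np.round(rc[0],1),"size",np.round(rc[1],1),"bar deg",round(np.degrees(a),1),"top over plate mm",round(ht*1000,2),"n",len(t))
    b=(abs(X[:,0])<.062)&(abs(X[:,1])<.05)&(h>.012); t=X[b]
    if len(t)>30:
        hi=h[b]; top=np.percentile(hi,95); t=t[hi>top-.006]; rc=cv2.minAreaRect((t[:,:2]*1000).astype(np.float32))
        print("stone top",round(top*1000,1),"rect",np.round(np.r_[rc[0],rc[1],rc[2]],1))
    return out
E
python3 - <<'E'
from h import *
meas(np.load("top0.npy"))
best=min((q for q in (r.solve_ik(W(0,0,.26),quat(YAW+k)) for k in(0,np.pi)) if q is not None),key=lambda q:abs(q[5]))
print(best)
r.reach(W(0,0,.26),quat(YAW))
im,P=cloud("wrist"); save(im,"w0.png"); np.save("w0.npy",P); meas(P)
print(r.read_state()["time_s"],r.read_state()["joint_positions"])
E
```

```text
plate slope [0.0383 0.0362 0.0328] tilt 0.0527 rect [  6.6  -0.6 184.2 197.3   0.4]
k1 ctr [62.7 63.8] size [13.7 40.2] bar deg -66.3 top over plate mm 46.6 n 107
k2 ctr [-67.6 -65.6] size [14.1 39.3] bar deg -68.1 top over plate mm 46.86 n 100
stone top 45.7 rect [  0.1 -30.5  18.4  99.7  89.8]
[-1.36669179e-01  3.52726782e-01  1.49761988e+00 -4.44089210e-16
  1.29124599e+00 -1.20550881e+00]
plate slope [0.0361 0.0365 0.0316] tilt 0.0513 rect [  7.4   0.4 199.3 184.9  90. ]
k1 ctr [62.6 64. ] size [16.6 41.5] bar deg -57.8 top over plate mm 45.33 n 1125
k2 ctr [-67.  -64.7] size [16.3 41.2] bar deg -61.2 top over plate mm 45.26 n 741
stone top 285.1 rect [ -0.3  13.8 123.6  13.2   2.4]
2.3583 [-1.38197096e-01  3.52776181e-01  1.49757124e+00 -1.87560055e-04
  1.29124019e+00 -1.20531216e+00]
```

View pics/w0.png

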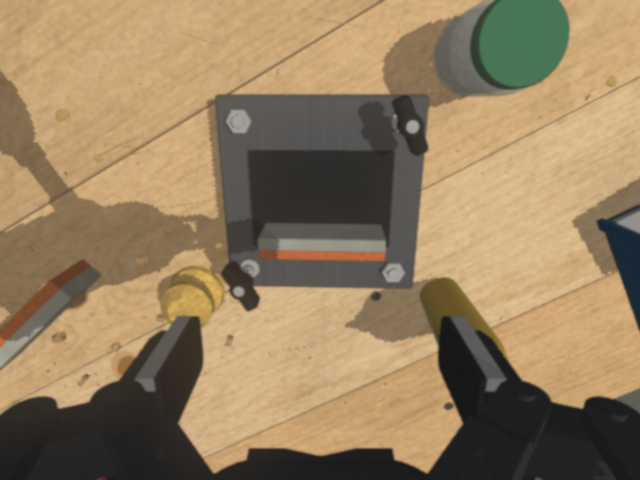

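The wrist view confirms the layout. Both knob bars point at about -66° in the stand frame, at (410,125) and (240,287), and the stone stands at (322,250). Next I tip the stone towards +y with closed fingers.

```bash
python3 - <<'E'
from h import *
q=quat(YAW)
command_gripper(0.0,20)
r.reach(W(0,-.064,.15),q)
r.move_straight(W(0,-.064,.088),speed=.1)
print(r.move_straight(W(0,-.027,.088),speed=.05,max_force=10), r.read_state()["eef_pos"])
r.hold(.3)
r.move_straight(W(0,-.035,.16),speed=.15)
r.reach(W(0,0,.26),q)
im,P=cloud("wrist"); save(im,"w1.png"); meas(P); im,P=cloud("top"); meas(P)
print(r.read_state()["time_s"])
E
```

```text
False [ 0.55631189 -0.00914508  0.08806094]
plate slope [0.0356 0.0359 0.0315] tilt 0.0506 rect [7.400e+00 1.000e-01 1.999e+02 1.848e+02 8.990e+01]
k1 ctr [62.7 64.3] size [16.3 41.7] bar deg -72.8 top over plate mm 45.33 n 1125
k2 ctr [-67.1 -64.7] size [16.5 41.2] bar deg -63.1 top over plate mm 45.28 n 727
stone top 283.5 rect [-1.000e-01  1.330e+01  1.175e+02  1.360e+01  2.500e+00]
plate slope [0.038  0.039  0.0328] tilt 0.0544 rect [ -0.3   0.7 169.  169.1  89.8]
k1 ctr [44.5 54.6] size [ 5.7 31.9] bar deg -63.6 top over plate mm 531.9 n 30
k2 ctr [-47.1 -49.1] size [ 2.9 23.4] bar deg -48.2 top over plate mm 537.79 n 20
stone top 558.6 rect [ -2.7   2.  121.   59.6  24.9]
6.8917
```

View pics/w1.png

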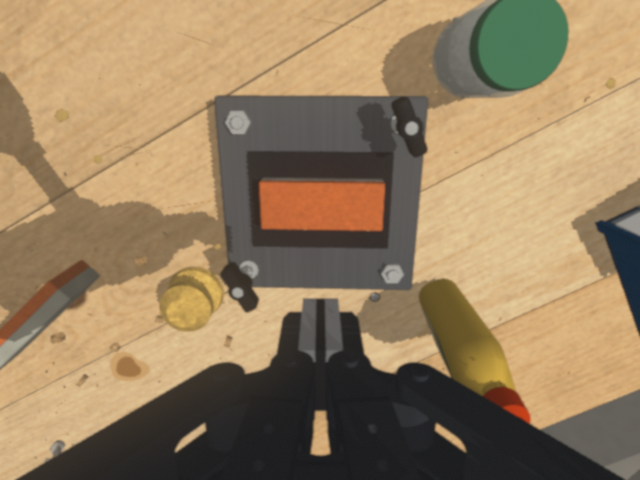

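The stone now lies flat and centred on the mat at pixel (322,205), and the stand has not moved. Knob 1 is next.

```bash
cat >> h.py <<'E'
def turn(x,y,z,bar,dphi,dz,op=.030,F=25):
    """grip the knob at stand (x,y), TCP height z, bar angle (rad, stand frame), turn clockwise dphi"""
    yaw=YAW+bar+np.pi/2
    q0=quat(yaw); q1=quat(yaw-dphi)
    command_gripper(op,F)
    r.reach(W(x,y,.14),q0)
    print("down hit",r.move_straight(W(x,y,z),speed=.08,max_force=15))
    command_gripper(0.0,F); s=r.read_state(); print("grip w",s["grip_width"],s["grip_force"],s["contact_force"].round(1) if hasattr(s["contact_force"],"round") else s["contact_force"])
    a=r.read_state()["joint_positions"][5]
    n=4
    for i in range(1,n+1):
        r.reach(W(x,y,z+dz*i/n),quat(yaw-dphi*i/n)); s=r.read_state(); print(np.round(s["joint_positions"][5]-a,2),np.round(s["contact_force"],1),np.round(s["torque"],2))
    command_gripper(op,F)
    r.move_straight(W(x,y,.15),speed=.12)
E
python3 - <<'E'
from h import *
turn(.063,.0642,.078,np.radians(-67),2.0,-.0051)
r.reach(W(0,0,.26),quat(YAW))
im,P=cloud("wrist"); save(im,"w2.png"); meas(P)
print(r.read_state()["time_s"])
E
```

```text
down hit False
grip w 0.011515286685643538 25.156938945874572 [ 0.8  2.1 -0.2]
0.5 [ 0.1  3.9 -0.5] [ 0.77 -0.16 -0.07]
1.0 [0.5 4.1 0.4] [ 0.89 -0.09 -0.03]
1.5 [-0.4  5.2  0.9] [ 1.01  0.2  -0.  ]
2.0 [-1.2  5.9  0. ] [1.2  0.45 0.01]
plate slope [0.0353 0.0359 0.0315] tilt 0.0503 rect [7.400e+00 1.000e-01 1.850e+02 1.991e+02 0.000e+00]
k1 ctr [62.8 64.2] size [41.3 16.5] bar deg 6.4 top over plate mm 40.14 n 1079
k2 ctr [-66.9 -65.1] size [16.5 41.7] bar deg -57.7 top over plate mm 45.36 n 729
stone top 283.2 rect [  0.3  13.4 121.7  14.3   2.5]
14.0583
```

View pics/w2.png

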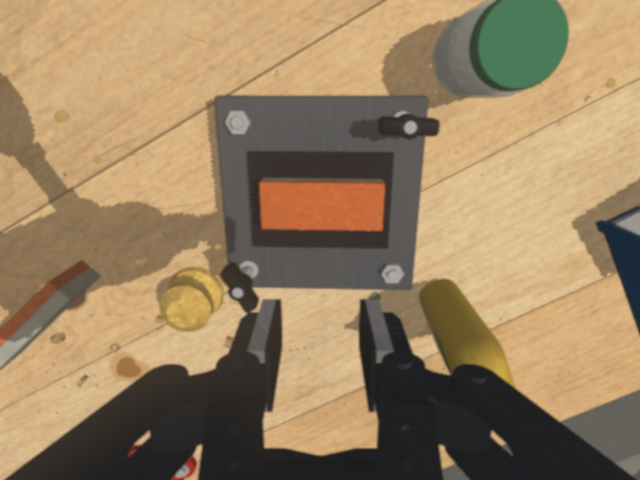

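Knob 1 turned as intended, and its bar now lies along the stand's x at (408,127). Its top dropped 5.2 mm to 40.1 mm over the plate. Knob 2 is next.

```bash
python3 - <<'E'
from h import *
turn(-.0665,-.065,.069,np.radians(-65),2.1,-.0003)
r.reach(W(0,0,.26),quat(YAW))
im,P=cloud("wrist"); save(im,"w3.png"); np.save("w3.npy",P); meas(P)
print(r.read_state()["time_s"])
E
```

```text
down hit False
grip w 0.011868482006932623 25.25527022575261 [-0.3 -0.4  2.6]
0.53 [-0.3  1.2  4.9] [ 0.44  0.18 -0.11]
1.05 [-1.3  5.6  5.6] [ 0.73  0.3  -0.06]
1.58 [-1.9  6.3  7.1] [ 0.97  0.48 -0.04]
2.1 [-2.3  7.9  7.6] [ 1.17  0.52 -0.04]
plate slope [-0.0021 -0.0017  0.0318] tilt 0.0027 rect [  8.    0.2 199.3 183.9  90. ]
k1 ctr [65.4 67.2] size [16.6 41.3] bar deg -6.5 top over plate mm 40.15 n 1051
k2 ctr [-64.2 -62.2] size [41.3 16.7] bar deg 3.5 top over plate mm 39.83 n 757
stone top 282.9 rect [-1.000e-01  1.260e+01  1.350e+01  1.229e+02  8.980e+01]
21.075
```

View pics/w3.png

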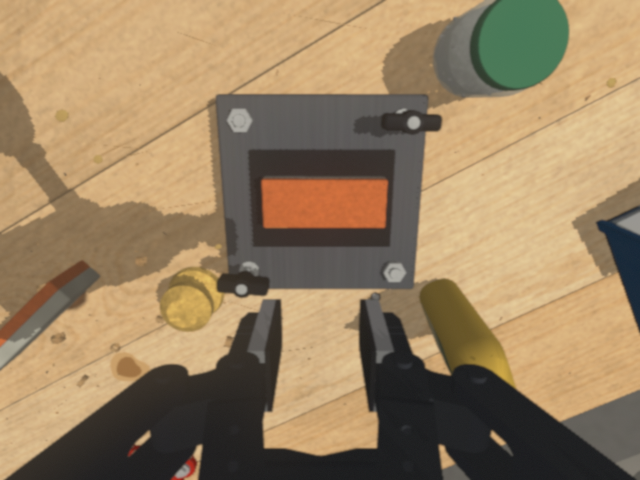

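Both knob tops now stand 40 mm over the plate and the tilt is 0.003 rad. The plate centre only rose 0.3 mm, so the screw feet may be bearing lightly. I add 0.3 rad to each knob and check that the plate rises.

```bash
python3 - <<'E'
from h import *
def table(P):
    xy=P[...,:2]-C; X=np.stack([xy@ex,xy@ey,P[...,2]],-1).reshape(-1,3)
    for s in((0,.11),(-.11,.02),(.11,0)):
        m=(np.hypot(X[:,0]-s[0],X[:,1]-s[1])<.015); print("table",s,np.nanmedian(X[m,2]).round(4))
table(np.load("w3.npy"))
turn(.0652,.067,.069,np.radians(-181.6),.3,-.0004)
turn(-.0642,-.0625,.069,np.radians(-185.3),.3,-.0004)
r.reach(W(0,0,.26),quat(YAW))
im,P=cloud("wrist"); save(im,"w4.png"); np.save("w4.npy",P); meas(P); table(P)
print(r.read_state()["time_s"])
E
```

```text
table (0, 0.11) -0.0019
table (-0.11, 0.02) -0.0017
table (0.11, 0) -0.0021
down hit False
grip w 0.011812658759214261 29.01778221130371 [0.2 0.4 2.6]
0.07 [-0.4  0.2  5.5] [-0.05  0.07 -0.02]
0.15 [-1.4 -0.5  6. ] [-0.    0.13 -0.01]
0.22 [-0.8 -0.7  7. ] [-0.02  0.21 -0.  ]
0.3 [-1.3  0.1  8.5] [-0.03  0.15  0.  ]
down hit False
grip w 0.01123999236507487 28.844728767871857 [ 1.8 -0.5  1.6]
0.07 [ 1.6 -1.1  5.3] [-0.16 -0.12 -0.03]
0.15 [ 0.3 -1.8  6.2] [-0.13 -0.13 -0.02]
0.22 [-0.2 -0.4  7.7] [-0.14 -0.05  0.01]
0.3 [-0.4 -0.1  7.9] [-0.18  0.02  0.02]
plate slope [-0.0008 -0.0034  0.0324] tilt 0.0035 rect [ 7.800e+00 -1.000e-01  1.839e+02  1.998e+02  0.000e+00]
k1 ctr [65.4 67.1] size [16.2 41.8] bar deg -10.9 top over plate mm 39.49 n 1053
k2 ctr [-64.3 -62.4] size [17.1 41.6] bar deg -31.6 top over plate mm 39.11 n 752
stone top 282.5 rect [ -0.   12.5  13.4 122.6  90. ]
table (0, 0.11) -0.0019
table (-0.11, 0.02) -0.0018
table (0.11, 0) -0.002
32.4167
```

```bash
python3 - <<'E'
from h import *
r.movej([-1.387,.342,1.524,0,1.275,-.146])
im,P=cloud("top"); meas(P)
save(cv2.resize(im[200:330,180:380],(800,520),interpolation=cv2.INTER_CUBIC),"t5.png")
for d in((203,291),(359,243),(247,174)): print(P[d[1]-2:d[1]+3,d[0]-2:d[0]+3].reshape(-1,3).mean(0).round(3))
print(r.read_state()["time_s"])
E
```

```text
plate slope [ 0.0018 -0.0033  0.0335] tilt 0.0038 rect [  0.7   1.3 169.8 169.5   0. ]
k1 ctr [65.3 66. ] size [15.2 40.4] bar deg -22.5 top over plate mm 40.54 n 108
k2 ctr [-64.2 -62.8] size [16.  38.6] bar deg -13.4 top over plate mm 40.89 n 98
stone top 23.8 rect [  2.9   2.1  40.3 100.1  89.9]
[0.491 0.166 0.094]
[ 0.558 -0.151  0.045]
[0.689 0.052 0.17 ]
34.675
```

View pics/t5.png

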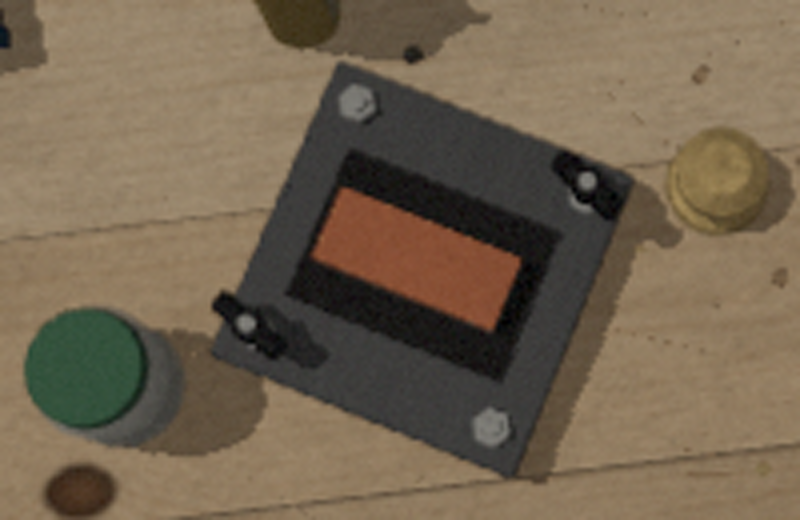

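The picture shows the stone flat and centred on the mat at (415,258) and the stand level. The jar, brass knob and bottle are where they were. I check the height scale offline against the stone's known 21 mm.

```bash
python3 - <<'E'
from h import *
for f in("w3.npy","w4.npy"):
    P=np.load(f); xy=P[...,:2]-C; X=np.stack([xy@ex,xy@ey,P[...,2]],-1).reshape(-1,3); X=X[np.isfinite(X).all(1)]
    q=X[(abs(X[:,:2])<.08).all(1)&((abs(X[:,0])>.065)|(abs(X[:,1])>.05))&(abs(X[:,2]-.032)<.003)]
    p=np.linalg.lstsq(np.c_[q[:,:2],np.ones(len(q))],q[:,2],rcond=None)[0]
    h=X[:,2]-np.c_[X[:,:2],np.ones(len(X))]@p; g=h<.06
    med=lambda x,y,d:(np.median(h[g&(np.hypot(X[:,0]-x,X[:,1]-y)<d)])*1e3).round(2)
    print(f,"stone",med(0,.003,.012),med(-.035,.003,.01),med(.035,.003,.01),"mat",med(0,.035,.004),"hex",med(.065,-.063,.004),med(-.065,.067,.004))
    print("knob bars",[[med(x+d*s,y,.004) for d in(-.015,.015)] for x,y,s in((.0654,.067,1),(-.0643,-.0623,1))])
E
```

```text
w3.npy stone 20.95 20.98 20.97 mat 2.94 hex 9.23 8.85
knob bars [[np.float64(39.76), np.float64(39.96)], [np.float64(38.49), np.float64(38.38)]]
w4.npy stone 20.9 20.87 20.93 mat 2.94 hex 9.24 8.84
knob bars [[np.float64(38.07), np.float64(38.83)], [np.float64(1.15), np.float64(29.56)]]
```

The stone reads 20.9 mm, so the height scale is sound. Relative to the worktop the plate went from 33.4 to 33.7 to 34.3 mm. That last value is above the nominal 34 mm, and the knob tops are below the nominal 40 mm, so the extra 0.3 rad went too far. I turn both knobs back.

```bash
sed -i 's/    n=4$/    n=2/' h.py; python3 - <<'E'
from h import *
turn(.0652,.067,.069,np.radians(-198.8),-.27,.0004)
turn(-.0642,-.0625,.069,np.radians(-202.5),-.31,.0004)
r.reach(W(0,0,.26),quat(YAW))
im,P=cloud("wrist"); np.save("w6.npy",P); meas(P)
xy=P[...,:2]-C; X=np.stack([xy@ex,xy@ey,P[...,2]],-1).reshape(-1,3)
for s in((0,.11),(-.11,.02),(.11,0)): print(np.nanmedian(X[np.hypot(X[:,0]-s[0],X[:,1]-s[1])<.015,2]).round(4))
print(r.read_state()["time_s"])
E
```

```text
down hit False
grip w 0.01135755703067628 28.852831721305847 [-0.3  1.3  3.4]
-0.13 [0.4 0.6 2.9] [ 0.09 -0.05  0.08]
-0.26 [1.  1.6 2.7] [ 0.17 -0.25  0.11]
down hit False
grip w 0.01178784215317748 28.72849702835083 [-0.3 -0.8  2.8]
-0.15 [ 0.4 -1.5  3.1] [-0.22 -0.15  0.1 ]
-0.3 [ 1.2 -2.8  2.8] [-0.29 -0.17  0.07]
plate slope [-0.0018 -0.0016  0.0318] tilt 0.0024 rect [ 7.900e+00 -1.000e-01  1.838e+02  1.996e+02  1.000e-01]
k1 ctr [65.7 67.1] size [42.1 16.4] bar deg 1.3 top over plate mm 40.12 n 1050
k2 ctr [-64.2 -62.3] size [41.  16.8] bar deg 4.7 top over plate mm 39.83 n 753
stone top 282.9 rect [  0.2  12.6  13.2 122.1  89.9]
-0.0019
-0.0018
-0.002
45.725
```

```bash
python3 - <<'E'
from h import *
print(r.finish_job(), r.read_state()["time_s"])
E
```

```text
the job is handed in; nothing more can be done
the job is handed in; nothing more can be done
```

I handed the job in at about 46 s: the stone lies flat and centred on the mat, and the stand is level to 0.0024 rad with both knobs within about 0.2 mm of their nominal height. Foot loads could not be measured directly and no verdict came back; I infer that all four feet bear from the heights. The jar, brass knob and bottle had not moved when last checked, before the final knob correction.

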